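# Find the stiff latch on the dish carrier

### The job

Test the two blue slide latches of the dish carrier, the left one (the robot's left) first and then the right: push the tab away from the robot, along the carrier, until it clicks home and stays there, or, if it does not click, until you have pushed it steadily with about 12 N for half a second, then back off; never push a tab with more than 20 N. Exactly one of the two is too stiff to click within that limit: leave it sprung back out, leave the good one clicked in, and only then slide the red pointer all the way along its track to the end on the stiff latch's side. Do not disturb the bottle, burner, tube rack or dish standing around, and let go of everything at the end.

Things in the scene. Friction and masses are not known exactly. Their poses are not given: they have to be found in the camera images.
- carrier: White dish carrier, fixed, 240 (x) x 280 (y) mm. Origin: centre of its underside on the bench. x points away from the robot (push direction of the tabs), y to the robot's left; yaw up to 0.3 rad. x -120 to +5 mm is a flat ledge, top 58 mm above the bench, bearing only the tabs and pointer; from x +12 to +116 mm a clear cover over dishes rises to 103 mm.
- latch_left (a joint): Left blue latch, in m: 0 = out (as at the start), 0.012 = clicked home. A good latch resists with 6 to 8 N, most near 0.004, then less, and beyond about 0.009 snaps to its stop at 0.012 and stays. The stiff one gets steadily harder (12 N near 0.0035, 20 N near 0.006) and springs back to 0 when let go. Which one is stiff changes from run to run and cannot be seen.
- latch_right (a joint): The same for the right blue latch.
- latch_left_tab (a point): Middle of the near face of the left blue upright tab, where to push along the carrier's +x. Tab 10 (x) x 28 (y) x 26 (z) mm, its top 88 mm, this point 75 mm above the bench; at joint 0 at x -40, y +75 mm in the carrier's frame. Moves with the tab; axes as the carrier's. The ledge before it (robot's side) is free for 45 mm.
- latch_right_tab (a point): The same on the right latch's tab, at y -75 mm in the carrier's frame.
- pointer (a joint): Slide of the red pointer along the carrier's y, in m: -0.060 = end of the track at the right latch's side, +0.060 = end at the left latch's side; starts somewhere near the middle. It stays where it is left; moving it takes about 1 to 2 N.
- pointer_grip (a point): Middle of the red pointer's upright grip, 14 (x) x 18 (y) x 28 (z) mm, 76 mm above the bench, at x -100 mm in the carrier's frame. The grip can be pushed sideways or pinched from above.
- bottle: Amber medium bottle with blue cap, 72 mm across, 160 mm tall; stands at the left. Leave alone. Origin: centre of its underside.
- burner: Unlit steel spirit burner, 80 mm across, 78 mm tall; stands at the right. Leave alone. Origin: centre of its underside.
- rack: Green tube rack, 80 x 180 mm, 118 mm tall with its stoppered tubes; stands at the right. Leave alone. Origin: centre of its underside.
- dish: Closed culture dish, 94 mm across, 17 mm tall; lies at the left. Leave alone. Origin: centre of its underside.

How it is judged:
On the way, in this order (a step that is already met when the one before it is completed fails the run):
1. the left latch has clicked home, or has been pushed with at least 9 N for 0.2 s ((value of joint latch_left above 0.0105 m or contact force between the fingers and latch_left above 9 N)), for 0.2 s.
2. then the right latch has clicked home, or has been pushed with at least 9 N for 0.2 s ((value of joint latch_right above 0.0105 m or contact force between the fingers and latch_right above 9 N)), for 0.2 s.
3. then the pointer is at the stiff latch's end of its track, with the good latch clicked in and the stiff one out (((value of joint latch_left above 0.0105 m and value of joint latch_right below 0.004 m and value of joint pointer below -0.05 m) or (value of joint latch_right above 0.0105 m and value of joint latch_left below 0.004 m and value of joint pointer above 0.05 m))), for 0.2 s.
At the end, for the whole second after the job is handed in: The good latch is home (beyond 10.5 mm of its 12 mm), the stiff one is out (under 4 mm), and the red pointer is within 10 mm of its track's end on the stiff latch's side (((value of joint latch_left above 0.0105 m and value of joint latch_right below 0.004 m and value of joint pointer below -0.05 m) or (value of joint latch_right above 0.0105 m and value of joint latch_left below 0.004 m and value of joint pointer above 0.05 m))); the robot touches nothing.
It fails at once if a latch is pushed with more than 20 N (contact force between any of the fingers, the arm and latch_left above 20 N or contact force between any of the fingers, the arm and latch_right above 20 N).
It fails at once if the bottle, burner, rack or dish is moved more than 20 mm or tipped (distance of any of bottle, burner, rack, dish from where it was at the start of the episode above 0.02 m or angle between any of bottle, burner, rack, dish's own z axis and vertical above 0.3 rad).
It also fails if it takes over 58 s, if anything falls off the work surface, if the arm or the gripper's body presses on something with over 40 N, if the wrist force passes 120 N, or if a joint passes its speed limit or range.

### The arm

A 7-joint arm with a two-finger parallel gripper is mounted at the origin on the work surface. World frame = base frame: x ahead of the robot, y to its left, z up, the work surface at z = 0. Lengths are in m, angles in rad, forces in N, time in s.
With the tool pointing down it reaches from about 0.425 to 0.825 m from the base axis. Payload 3.6 kg.
Tool frame: the origin (TCP) lies at the very end of the fingers, on their centre line; the grasp point (between the pads) lies 19 mm behind it; z points along the fingers, y is the line along which they close (so a half turn about z gives the same grasp; the last joint's range is limited). The gripper opens to 93 mm and grips with 3 to 60 N. Pads are 15 mm wide; open, the fingers measure 128 mm over their backs; the gripper's body (75 mm by 188 mm) begins 65 mm behind the grasp point.
Start: joints at [1.129, 0.615, -0.013, 1.423, 0.008, 1.103, -0.04], TCP at [0.262, -0.595, 0.198] pointing down, gripper open.
Joint ranges: [-3.12, 3.12], [-0.3, 2.06], [-1.34, 1.32], [0.26, 2.42], [-1.36, 4.5], [0.01, 1.98], [-2.84, 2.84]. Speed limits (rad/s): [2.79, 2.79, 3.14, 3.14, 3.14, 3.14, 3.14].

### API

Orientations are given as a unit quaternion [w, x, y, z].
In Python, from workcell import bot, eyes, sign_off gives the robot as it stands.
- The arm moves only by the tool servo_tool, never from a script. Its argument "deltas" is a list of rows, each an object with "translation": the shift along the tool's x, y, z in cm, a list of three; "roll": the turn about the tool's z in rad; "claw": the opening, from 0 (shut) to 1 (fully open). In form: [{"translation": [x, y, z], "roll": roll, "claw": claw}, ...]. A call has 1 to 12 rows; each row shifts and turns the commanded pose from where the row before left it, along the tool's axes as they then stand; what a row does not reach is not made up. A row lasts 1/10 s, in which the tool goes at most 50 mm and 8.59 degrees, less where a joint would pass 70% of its speed; a pose out of reach is approached as far as the arm can. A call with a gripper value outside its range is refused whole. The fingers move at their own pace and stop on an object; "squeeze" is the grip in N (left out, the last holds). Time passes only in rows, so rows that do not move let the fingers close. It gives the time, the measured TCP pose, the force, the opening and the grip force at its end, in the units of the state.
- bot.get_obs(): the state, without advancing time (a new reading comes with each control period).
- eyes.capture(name): name is "scene" or "side" or "wrist"; returns the picture (420x560x3 uint8, red, green, blue); there is no depth.
- eyes.camera_info(name): a dict with "intrinsics" (3x3 intrinsics, pixels), "eye" and "rotation" of the camera in the world. Camera axes: x right, y down, z forward; pixel columns grow to the right and rows downward; lengths in m; the calibration is good to about 2 mm. The wrist camera is an equidistant fisheye: a pixel r from the principal point sees the ray r / f radians off the axis. A picture is of the moment at which its call begins: read the wrist's pose just before it. camera_info takes no time and is no camera call; for the wrist camera it gives the pose at the moment of the call.
- sign_off(): hands the job in; it is judged then, once.
The state is a dict: "clock": time; "joints": joint angles; "qd": joint speeds; "tau": joint torques, N m; "position": TCP position; "tcp_rot": TCP orientation; "contact_force": force on the tool from outside, world axes, zero at the start; "torque": the same for the moment, N m; "gripper_width": finger opening in m; "grip_force": force on a finger pad.
Only numpy, scipy, OpenCV 4.12 (cv2) and the standard library are available. Lean on these libraries where they do the work, as an engineer would, in place of code of your own. Each camera call takes 0.05 s, during which the arm holds its last target. There are 200 camera calls.

## Working session

There is one attempt and no reset: what is moved stays moved. The work goes in short steps, Python scripts to look and compute and a tool call to move; the robot and the scene stay as the last step left them, time stands still between calls to the robot, and variables do not carry over. Pictures are saved under pics/ and viewed, at most 10 in all, crops included, and the job is handed in when it is done.

Besides the shell and the picture viewer there is one more tool, called after "Emit:" by a JSON object that holds its "api" and its "payload", one argument or row to a line. servo_tool: Moves the arm, as the interface text tells. Its arguments: {"type":"object","properties":{"deltas":{"type":"array","items":{"type":"object","properties":{"translation":{"type":"array","items":{"type":"number"}},"roll":{"type":"number"},"claw":{"type":"number"}}}},"squeeze":{"type":"number"}},"required":["deltas"]}

```bash
mkdir -p pics
python3 - <<'E'
from workcell import bot, eyes
import cv2, numpy as np
o=bot.get_obs(); print({k:np.round(o[k],3) for k in ("clock","position","tcp_rot","contact_force","gripper_width")})
ims=[]
for n in("scene","side"):
    im=eyes.capture(n); cv2.imwrite(f"pics/{n}0.png",im[...,::-1]); ims.append(im)
    c=eyes.camera_info(n); print(n,{k:np.round(v,3).tolist() if not isinstance(v,str) else v for k,v in c.items()})
E
```

```text
{'clock': np.float64(0.0), 'position': array([ 0.262, -0.594,  0.197]), 'tcp_rot': array([-0.001,  0.979,  0.206, -0.   ]), 'contact_force': array([-0.711,  0.018,  0.181]), 'gripper_width': np.float64(0.093)}
scene {'intrinsics': [[453.144, 0.0, 278.645], [0.0, 453.144, 214.686], [0.0, 0.0, 1.0]], 'eye': [1.042, -0.618, 1.016], 'rotation': [-0.326, 0.882, 0.317, -0.125]}
side {'intrinsics': [[418.714, 0.0, 282.485], [0.0, 418.714, 210.094], [0.0, 0.0, 1.0]], 'eye': [0.407, 0.851, 0.614], 'rotation': [0.034, -0.046, 0.877, -0.478]}
```

View pics/scene0.png

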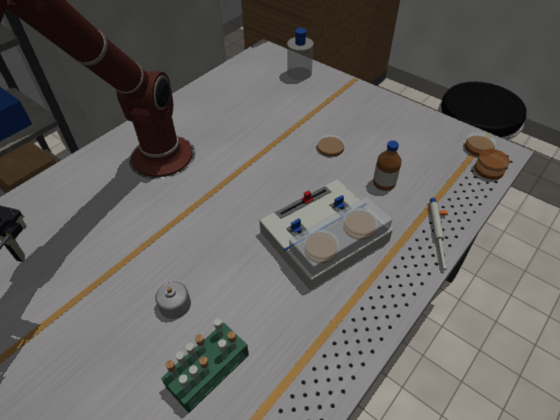

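View pics/side0.png

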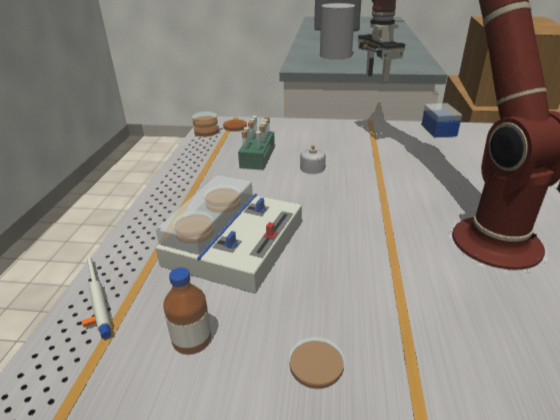

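The scene view shows the tabs at about (296,226) right and (339,202) left, with the pointer at (307,197). In the side view the left tab is at (231,240), the right at (260,205) and the pointer at (270,230). Next I triangulate them.

```bash
cat > h.py <<'E'
import cv2, numpy as np
from scipy.spatial.transform import Rotation as R
def q(w): return R.from_quat(np.r_[w[1:],w[0]])
def ray(c,uv,fish=False):
    K=np.array(c["intrinsics"]); d=np.array([(uv[0]-K[0,2])/K[0,0],(uv[1]-K[1,2])/K[1,1],1.])
    if fish:
        t=np.hypot(d[0],d[1]); d=np.r_[d[:2]/t*np.sin(t),np.cos(t)]
    r=np.array(c["rotation"]); M=q(r).as_matrix() if r.size==4 else r
    d=M@d; return np.array(c["eye"]),d/np.linalg.norm(d)
def plane(c,uv,z,fish=False):
    e,d=ray(c,uv,fish); return e+d*(z-e[2])/d[2]
def tri(rs):
    A=sum(np.eye(3)-np.outer(d,d) for e,d in rs); b=sum((np.eye(3)-np.outer(d,d))@e for e,d in rs)
    return np.linalg.solve(A,b)
def blobs(im,col,roi=None,mn=15):
    h=cv2.cvtColor(im,cv2.COLOR_RGB2HSV); H,S,V=cv2.split(h)
    m=((H>105)&(H<130)&(S>140)&(V>40)) if col=="b" else (((H<6)|(H>172))&(S>170)&(V>70))
    m=m.astype(np.uint8)
    if roi: k=np.zeros_like(m); x0,y0,x1,y1=roi; k[y0:y1,x0:x1]=1; m*=k
    n,l,s,c=cv2.connectedComponentsWithStats(m)
    return [(s[i].tolist(),c[i].round(1).tolist()) for i in range(1,n) if s[i,4]>=mn]
E
python3 - <<'E'
from h import *
from workcell import eyes
for n,roi in(("scene",(255,180,400,280)),("side",(160,175,305,282))):
    im=cv2.imread(f"pics/{n}0.png")[...,::-1].copy(); 
    for c in "br": print(n,c,blobs(im,c,roi))
a,b=[eyes.camera_info(n) for n in("scene","side")]
for nm,u,v in(("L",(339,202),(231,240)),("R",(296,226),(260,205)),("P",(307,197),(270,230))):
    print(nm,tri([ray(a,u),ray(b,v)]).round(3),plane(a,u,.075).round(3),plane(b,v,.075).round(3))
E
```

```text
scene b [([335, 196, 9, 12, 66], [339.3, 201.9]), ([291, 219, 10, 13, 81], [295.9, 225.6])]
scene r [([305, 191, 6, 5, 17], [307.2, 193.1])]
side b [([199, 224, 30, 34, 47], [211.9, 242.1]), ([227, 232, 7, 7, 18], [229.8, 235.2]), ([170, 268, 19, 13, 187], [178.8, 274.0])]
side r []
L [0.61  0.144 0.071] [0.613 0.141 0.075] [0.608 0.149 0.075]
R [ 0.57  -0.001  0.071] [ 0.573 -0.003  0.075] [0.568 0.004 0.075]
P [0.53  0.102 0.073] [0.531 0.1   0.075] [0.529 0.105 0.075]
```

Emit:
{"api": "servo_tool", "payload": {
  "deltas": [
    {"translation": [0, -0.5, 0], "roll": 0.137, "claw": 0},
    {"translation": [0, -1, 0], "roll": 0.137, "claw": 0},
    {"translation": [0, -1, 0], "roll": 0.137, "claw": 0},
    {"translation": [0, -1, 0], "roll": 0.137, "claw": 0},
    {"translation": [0, -1, 0], "roll": 0.137, "claw": 0},
    {"translation": [0.5, -3, 0], "roll": 0, "claw": 0},
    {"translation": [0.5, -3, 0], "roll": 0, "claw": 0},
    {"translation": [0.5, -3, 0], "roll": 0, "claw": 0},
    {"translation": [0.5, -3, 0], "roll": 0, "claw": 0},
    {"translation": [0.5, -3, 0], "roll": 0, "claw": 0},
    {"translation": [0.5, -3, 0], "roll": 0, "claw": 0},
    {"translation": [0.5, -3, 0], "roll": 0, "claw": 0}
  ],
  "squeeze": 20
}}

```text
clock: 1.3
position: [0.3471, -0.3563, 0.1976]
tcp_rot: [-0.0, 0.991, -0.135, -0.0]
contact_force: [1.1, 0.5, 0.1]
gripper_width: 0.0027
grip_force: 0.0
```

Emit:
{"api": "servo_tool", "payload": {
  "deltas": [
    {"translation": [0.5, -4, 0], "roll": 0, "claw": 0},
    {"translation": [0.5, -4, 0], "roll": 0, "claw": 0},
    {"translation": [0.5, -4, 0], "roll": 0, "claw": 0},
    {"translation": [0.5, -4, 0], "roll": 0, "claw": 0},
    {"translation": [0.5, -4, 0], "roll": 0, "claw": 0},
    {"translation": [0.5, -4, 0], "roll": 0, "claw": 0},
    {"translation": [0.5, -4, 0], "roll": 0, "claw": 0},
    {"translation": [0.5, -4, 0], "roll": 0, "claw": 0},
    {"translation": [0.5, -4, 0], "roll": 0, "claw": 0},
    {"translation": [0.5, -3, 0], "roll": 0, "claw": 0},
    {"translation": [0, -1, 0], "roll": 0, "claw": 0},
    {"translation": [0, 0, 0], "roll": 0, "claw": 0}
  ]
}}

```text
clock: 2.5
position: [0.5015, 0.0155, 0.1974]
tcp_rot: [-0.0, 0.991, -0.133, -0.001]
contact_force: [-0.0, -1.5, -1.0]
gripper_width: 0.0005
grip_force: 0.0
```

Run:
```python
from h import *
from workcell import bot, eyes
o=bot.get_obs(); c=eyes.camera_info("wrist"); im=eyes.capture("wrist"); cv2.imwrite("pics/w1.png",im[...,::-1])
print(o["clock"],o["position"],o["tcp_rot"],o["contact_force"],o["gripper_width"]); print(c)
for k in "br":print(k,blobs(im,k))
a=eyes.camera_info("scene"); b=eyes.camera_info("side")
print("bottle",plane(a,(386,186),0),plane(b,(189,346),0))
```

```text
2.5 [0.50148278 0.01551031 0.19741827] [-2.36758511e-06  9.91091261e-01 -1.33183094e-01 -6.13000980e-04] [-0.02657931 -1.47596264 -1.00348518] 0.0005491301162025244
{'intrinsics': array([[325.1922621 ,   0.        , 276.63957641],
       [  0.        , 325.1922621 , 211.11922598],
       [  0.        ,   0.        ,   1.        ]]), 'eye': array([ 0.56846892, -0.00325357,  0.38571546]), 'rotation': array([-0.0777051 , -0.60193585,  0.78817494,  0.10205598])}
b [([0, 64, 4, 9, 21], [1.0, 67.3]), ([81, 85, 260, 18, 1174], [214.1, 89.9]), ([259, 115, 30, 25, 613], [273.6, 127.6]), ([110, 120, 32, 24, 535], [128.3, 132.6])]
r [([173, 183, 27, 23, 554], [186.9, 194.5])]
bottle [0.65312482 0.3496002  0.        ] [0.64220461 0.37162783 0.        ]
```

View pics/w1.png

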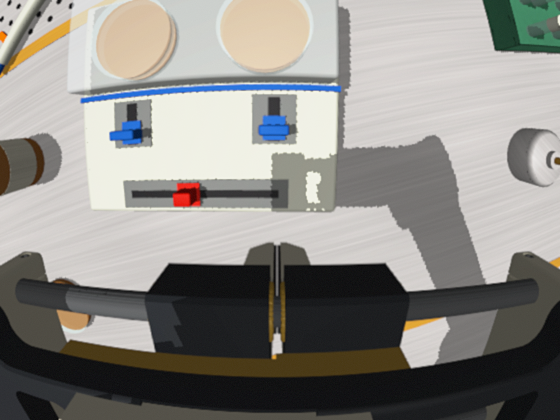

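The wrist view shows the tabs at about (274,131) right and (127,136) left, the pointer at (187,194), and the blue line along the cover. Everything is clear.

Run:
```python
from h import *
from workcell import eyes
c=eyes.camera_info("wrist")
im=cv2.imread("pics/w1.png"); cv2.imwrite("pics/crop.png",cv2.resize(im[105:215,100:300],None,fx=4,fy=4,interpolation=cv2.INTER_NEAREST))
```

```text
(no output)
```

View pics/crop.png

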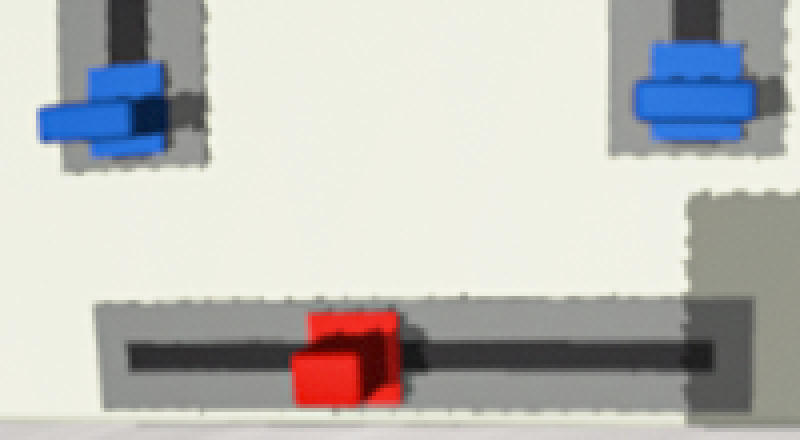

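The crop shows the near top edge of the right tab at (273.8,134.5) and of the left at (121.5,140). The centre of the pointer's top is at (181.5,199.5).

Run:
```python
from h import *
from workcell import eyes,bot
c=eyes.camera_info("wrist")
L=plane(c,(121.5,140),.088,1);Rr=plane(c,(273.8,134.5),.088,1);P=plane(c,(181.5,199.5),.09,1)
print(L,Rr,P,np.linalg.norm(L-Rr))
d=(L-Rr)[:2]; yaw=np.arctan2(-d[0],d[1]); ex=np.array([np.cos(yaw),np.sin(yaw)]); ey=np.array([-ex[1],ex[0]])
m=(L+Rr)[:2]/2; print("yaw",yaw,"orig",m+.04*ex,"P in carrier",(P[:2]-m)@ex-.04,(P[:2]-m)@ey)
o=bot.get_obs(); p=o["position"]; X=q(o["tcp_rot"]).as_matrix(); print("toolx ang",np.arctan2(X[1,0],X[0,0]))
for n,t in(("L",L),("R",Rr)): print(n,"tool-frame move to tab face (cm)",(X.T@(np.r_[t[:2],.068]-p))*100)
# cross-check of latch positions with other cams
```

```text
[0.60269837 0.14290706 0.088     ] [ 0.56249223 -0.00135182  0.088     ] [0.52843889 0.10006753 0.09      ] 0.14975700149934876
yaw -0.2718104528601957 orig [0.62112676 0.06003859] P in carrier -0.10003177071749053 0.013674884876793168
toolx ang -0.27026249842839745
L tool-frame move to tab face (cm) [  6.35027358 -15.2005172   12.9252176 ]
R tool-frame move to tab face (cm) [ 6.3270919 -0.2248475 12.944566 ]
```

Emit:
{"api": "servo_tool", "payload": {
  "deltas": [
    {"translation": [0.7, -3, 0], "roll": 0, "claw": 0},
    {"translation": [0.7, -3, 0], "roll": 0, "claw": 0},
    {"translation": [0.7, -3, 0], "roll": 0, "claw": 0},
    {"translation": [0.7, -3, 0], "roll": 0, "claw": 0},
    {"translation": [0.7, -3.2, 0], "roll": 0, "claw": 0},
    {"translation": [0, 0, 3], "roll": 0, "claw": 0},
    {"translation": [0, 0, 3], "roll": 0, "claw": 0},
    {"translation": [0, 0, 3], "roll": 0, "claw": 0},
    {"translation": [0, 0, 2], "roll": 0, "claw": 0},
    {"translation": [0, 0, 1.3], "roll": 0, "claw": 0},
    {"translation": [0, 0, 0], "roll": 0, "claw": 0},
    {"translation": [0, 0, 0], "roll": 0, "claw": 0}
  ]
}}

```text
clock: 3.75
position: [0.5768, 0.1504, 0.0756]
tcp_rot: [0.0, 0.991, -0.135, 0.001]
contact_force: [0.9, -0.0, 0.6]
gripper_width: 0.0005
grip_force: 0.0
```

```bash
cat > st.py <<'E'
from h import *
from workcell import bot
T={"L":[.6027,.1429,.068],"R":[.5625,-.0014,.068]}
o=bot.get_obs(); p=o["position"]; X=q(o["tcp_rot"]).as_matrix()
print("clock",o["clock"],"z",p[2],"toolF",(X.T@o["contact_force"]).round(2))
for k,t in T.items(): print(k,((X.T@(np.array(t)-p))*100).round(2))
E
python3 st.py
```

```text
clock 3.75 z 0.0756208341190401 toolF [ 0.92 -0.22 -0.61]
L [2.69 0.02 0.77]
R [ 2.69 15.    0.76]
```

Emit:
{"api": "servo_tool", "payload": {
  "deltas": [
    {"translation": [0.3, 0, 0.35], "roll": 0, "claw": 0},
    {"translation": [0.4, 0, 0.35], "roll": 0, "claw": 0},
    {"translation": [0.4, 0, 0], "roll": 0, "claw": 0},
    {"translation": [0.2, 0, 0], "roll": 0, "claw": 0},
    {"translation": [0.1, 0, 0], "roll": 0, "claw": 0},
    {"translation": [0, 0, 0], "roll": 0, "claw": 0},
    {"translation": [0, 0, 0], "roll": 0, "claw": 0}
  ]
}}

```text
clock: 4.45
position: [0.5895, 0.1479, 0.0679]
tcp_rot: [-0.0, 0.991, -0.135, -0.0]
contact_force: [-0.0, 0.2, -0.6]
gripper_width: 0.0008
grip_force: 0.0
```

```bash
python3 st.py
```

```text
clock 4.45 z 0.06788598033807802 toolF [-0.08 -0.16  0.59]
L [ 1.41  0.13 -0.01]
R [ 1.380e+00  1.511e+01 -1.000e-02]
```

Emit:
{"api": "servo_tool", "payload": {
  "deltas": [
    {"translation": [0.2, 0, 0], "roll": 0, "claw": 0},
    {"translation": [0.1, 0, 0], "roll": 0, "claw": 0},
    {"translation": [0.1, 0, 0], "roll": 0, "claw": 0},
    {"translation": [0.1, 0, 0], "roll": 0, "claw": 0},
    {"translation": [0, 0, 0], "roll": 0, "claw": 0},
    {"translation": [0, 0, 0], "roll": 0, "claw": 0}
  ]
}}

```text
clock: 5.05
position: [0.5944, 0.1464, 0.0679]
tcp_rot: [-0.0, 0.991, -0.135, -0.0]
contact_force: [0.1, -0.4, 0.2]
gripper_width: 0.0007
grip_force: 0.0
```

Emit:
{"api": "servo_tool", "payload": {
  "deltas": [
    {"translation": [0.1, 0, 0], "roll": 0, "claw": 0},
    {"translation": [0, 0, 0], "roll": 0, "claw": 0},
    {"translation": [0, 0, 0], "roll": 0, "claw": 0}
  ]
}}

```text
clock: 5.35
position: [0.5954, 0.1462, 0.0679]
tcp_rot: [-0.0, 0.991, -0.135, 0.0]
contact_force: [-0.9, -0.1, -0.0]
gripper_width: 0.0002
grip_force: 0.0
```

Emit:
{"api": "servo_tool", "payload": {
  "deltas": [
    {"translation": [0.1, 0, 0], "roll": 0, "claw": 0},
    {"translation": [0, 0, 0], "roll": 0, "claw": 0},
    {"translation": [0, 0, 0], "roll": 0, "claw": 0}
  ]
}}

```text
clock: 5.65
position: [0.5964, 0.1459, 0.0679]
tcp_rot: [-0.0, 0.991, -0.135, 0.0]
contact_force: [-0.5, 0.1, 0.5]
gripper_width: 0.0004
grip_force: 0.0
```

Emit:
{"api": "servo_tool", "payload": {
  "deltas": [
    {"translation": [0.1, 0, 0], "roll": 0, "claw": 0},
    {"translation": [0, 0, 0], "roll": 0, "claw": 0},
    {"translation": [0, 0, 0], "roll": 0, "claw": 0}
  ]
}}

```text
clock: 5.95
position: [0.5973, 0.1456, 0.0679]
tcp_rot: [-0.0, 0.991, -0.135, -0.0]
contact_force: [0.1, 0.6, 0.6]
gripper_width: 0.0005
grip_force: 0.0
```

Emit:
{"api": "servo_tool", "payload": {
  "deltas": [
    {"translation": [0.1, 0, 0], "roll": 0, "claw": 0},
    {"translation": [0, 0, 0], "roll": 0, "claw": 0},
    {"translation": [0, 0, 0], "roll": 0, "claw": 0}
  ]
}}

```text
clock: 6.25
position: [0.5983, 0.1453, 0.0679]
tcp_rot: [-0.0, 0.991, -0.135, 0.0]
contact_force: [0.0, 0.2, -0.0]
gripper_width: 0.0006
grip_force: 0.0
```

Emit:
{"api": "servo_tool", "payload": {
  "deltas": [
    {"translation": [0.1, 0, 0], "roll": 0, "claw": 0},
    {"translation": [0, 0, 0], "roll": 0, "claw": 0},
    {"translation": [0, 0, 0], "roll": 0, "claw": 0}
  ]
}}

```text
clock: 6.55
position: [0.5992, 0.1451, 0.0679]
tcp_rot: [-0.0, 0.991, -0.135, -0.0]
contact_force: [-0.7, -0.7, -0.0]
gripper_width: 0.0006
grip_force: 0.0
```

Emit:
{"api": "servo_tool", "payload": {
  "deltas": [
    {"translation": [0.1, 0, 0], "roll": 0, "claw": 0},
    {"translation": [0, 0, 0], "roll": 0, "claw": 0},
    {"translation": [0, 0, 0], "roll": 0, "claw": 0}
  ]
}}

```text
clock: 6.85
position: [0.6002, 0.1448, 0.0679]
tcp_rot: [-0.0, 0.991, -0.135, -0.0]
contact_force: [0.6, -0.3, 0.1]
gripper_width: 0.0005
grip_force: 0.0
```

```bash
python3 st.py
python3 - <<'E'
from workcell import eyes
import cv2
im=eyes.capture("wrist"); cv2.imwrite("pics/w2.png",cv2.resize(im[60:320,130:430,::-1],None,fx=2,fy=2))
E
```

```text
clock 6.85 z 0.06785651621637459 toolF [ 0.66  0.16 -0.14]
L [ 0.29  0.12 -0.01]
R [ 0.27 15.1  -0.02]
```

View pics/w2.png

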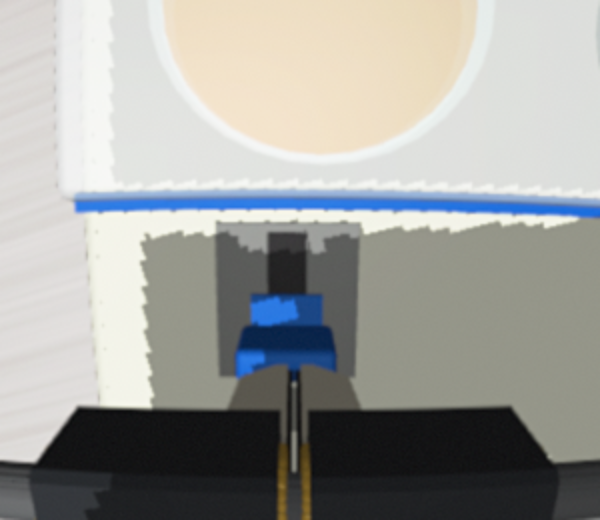

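The crop shows the fingertips centred just short of the tab. I continue in 1 mm steps.

Emit:
{"api": "servo_tool", "payload": {
  "deltas": [
    {"translation": [0.1, 0, 0], "roll": 0, "claw": 0},
    {"translation": [0, 0, 0], "roll": 0, "claw": 0}
  ]
}}

```text
clock: 7.1
position: [0.6013, 0.1445, 0.0679]
tcp_rot: [-0.0, 0.991, -0.135, 0.0]
contact_force: [-0.6, -0.5, 0.4]
gripper_width: 0.0006
grip_force: 0.0
```

Emit:
{"api": "servo_tool", "payload": {
  "deltas": [
    {"translation": [0.1, 0, 0], "roll": 0, "claw": 0},
    {"translation": [0, 0, 0], "roll": 0, "claw": 0}
  ]
}}

```text
clock: 7.3
position: [0.6023, 0.1442, 0.0679]
tcp_rot: [-0.0, 0.991, -0.135, 0.0]
contact_force: [0.2, 0.2, 0.3]
gripper_width: 0.0007
grip_force: 0.0
```

Emit:
{"api": "servo_tool", "payload": {
  "deltas": [
    {"translation": [0.1, 0, 0], "roll": 0, "claw": 0},
    {"translation": [0, 0, 0], "roll": 0, "claw": 0}
  ]
}}

```text
clock: 7.5
position: [0.6032, 0.144, 0.0679]
tcp_rot: [-0.0, 0.991, -0.135, 0.0]
contact_force: [-0.3, -0.1, 0.1]
gripper_width: 0.0005
grip_force: 0.0
```

Emit:
{"api": "servo_tool", "payload": {
  "deltas": [
    {"translation": [0.1, 0, 0], "roll": 0, "claw": 0},
    {"translation": [0, 0, 0], "roll": 0, "claw": 0}
  ]
}}

```text
clock: 7.7
position: [0.6042, 0.1437, 0.0679]
tcp_rot: [-0.0, 0.991, -0.135, 0.0]
contact_force: [0.6, 0.5, 0.5]
gripper_width: 0.0005
grip_force: 0.0
```

Emit:
{"api": "servo_tool", "payload": {
  "deltas": [
    {"translation": [0.1, 0, 0], "roll": 0, "claw": 0},
    {"translation": [0, 0, 0], "roll": 0, "claw": 0}
  ]
}}

```text
clock: 7.9
position: [0.6052, 0.1434, 0.0679]
tcp_rot: [-0.0, 0.991, -0.135, 0.0]
contact_force: [-0.1, -1.2, -0.2]
gripper_width: 0.0002
grip_force: 0.0
```

```bash
python3 st.py
python3 - <<'E'
from workcell import eyes
import cv2
im=eyes.capture("side"); cv2.imwrite("pics/s2.png",cv2.resize(im[150:300,150:330,::-1],None,fx=4,fy=4))
E
```

```text
clock 7.9 z 0.06788638444464831 toolF [0.25 1.14 0.23]
L [-0.22  0.12 -0.01]
R [-2.50e-01  1.51e+01 -1.00e-02]
```

View pics/s2.png

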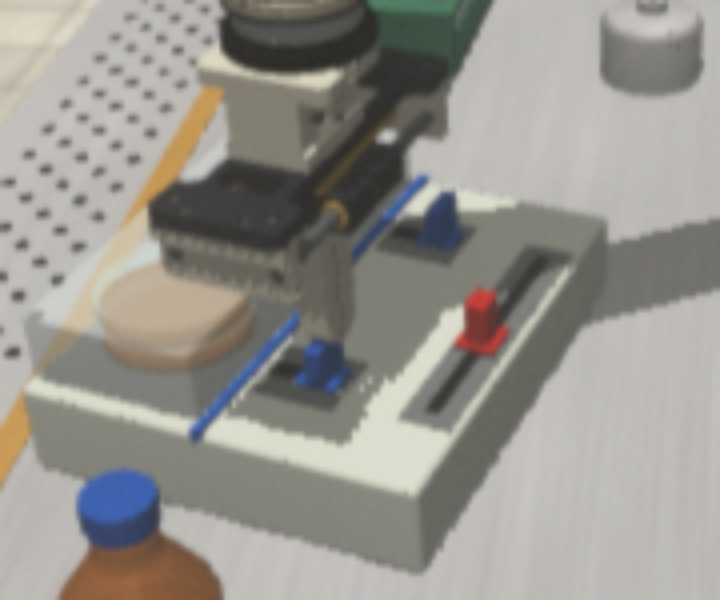

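The crop shows the fingers right at the left tab, which hides their tips. I check by projecting the known points into this view.

Run:
```python
from h import *
from workcell import eyes,bot
ex=np.array([np.cos(.2718),-np.sin(.2718),0]);ey=np.array([np.sin(.2718),np.cos(.2718),0]);O=np.array([.6211,.06,0])
p=bot.get_obs()["position"]
def pr(n,P):
    c=eyes.camera_info(n);M=q(np.array(c["rotation"])).as_matrix() if np.size(c["rotation"])==4 else c["rotation"]
    v=np.array(c["intrinsics"])@(M.T@(P-c["eye"]));return v[:2]/v[2]
f=lambda x,y,z:O+x*ex+y*ey+np.array([0,0,z])
crop=lambda u:((u-[150,150])*4).round(0)
print("tcp",crop(pr("side",p)),"tcp+2cm",crop(pr("side",p+[0,0,.02])),"carrier xy",(p-O)@ex,(p-O)@ey)
for y in(.089,.061):
  for x in(-.04,-.03): print(y,x,[crop(pr("side",f(x,y,z))) for z in(.062,.088)])
print("R tab",[crop(pr("side",f(x,-.061,.088))) for x in(-.04,-.03)])
print("pointer top",crop(pr("side",f(-.1,.0137,.09))), "ledge corner",crop(pr("side",f(-.12,.14,.058))))
```

```text
tcp [332. 365.] tcp+2cm [329. 335.] carrier xy -0.03783696076186421 0.0761037593844389
0.089 -0.04 [array([325., 388.]), array([321., 349.])]
0.089 -0.03 [array([309., 384.]), array([304., 345.])]
0.061 -0.04 [array([349., 359.]), array([345., 320.])]
0.061 -0.03 [array([333., 355.]), array([329., 316.])]
R tab [array([440., 209.]), array([425., 206.])]
pointer top [482. 293.] ledge corner [420. 488.]
```

Run:
```python
from h import *
from workcell import eyes,bot
c=eyes.camera_info("wrist"); im=eyes.capture("wrist"); cv2.imwrite("pics/w3.png",cv2.resize(im[150:290,200:350,::-1],None,fx=4,fy=4))
for b in blobs(im,"b"): print(b)
print(c["eye"])
```

```text
([0, 83, 10, 18, 110], [3.1, 90.8])
([168, 170, 379, 13, 1014], [346.6, 173.1])
([248, 214, 49, 45, 1176], [272.2, 230.7])
([467, 215, 48, 37, 1230], [487.3, 235.3])
[0.67178537 0.12449608 0.25627384]
```

View pics/w3.png

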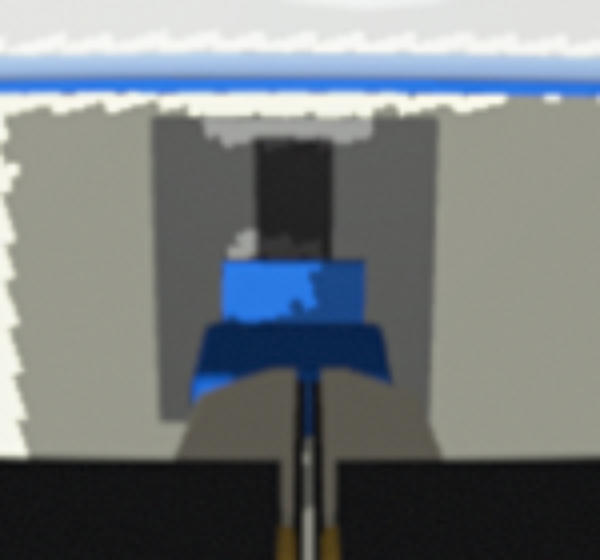

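The crop shows the fingertips right at the tab's near face, and the left slider's far edge is level with the right one (rows 214 and 215), so the latch has not moved. I continue in fine steps.

Emit:
{"api": "servo_tool", "payload": {
  "deltas": [
    {"translation": [0.1, 0, 0], "roll": 0, "claw": 0},
    {"translation": [0, 0, 0], "roll": 0, "claw": 0}
  ]
}}

```text
clock: 8.2
position: [0.6061, 0.1431, 0.0679]
tcp_rot: [-0.0, 0.991, -0.135, 0.0]
contact_force: [-0.3, -0.1, 0.1]
gripper_width: 0.0006
grip_force: 0.0
```

Emit:
{"api": "servo_tool", "payload": {
  "deltas": [
    {"translation": [0.1, 0, 0], "roll": 0, "claw": 0},
    {"translation": [0, 0, 0], "roll": 0, "claw": 0}
  ]
}}

```text
clock: 8.4
position: [0.6071, 0.1429, 0.0679]
tcp_rot: [-0.0, 0.991, -0.135, 0.0]
contact_force: [-0.1, -0.1, 0.1]
gripper_width: 0.001
grip_force: 0.0
```

Emit:
{"api": "servo_tool", "payload": {
  "deltas": [
    {"translation": [0.1, 0, 0], "roll": 0, "claw": 0},
    {"translation": [0, 0, 0], "roll": 0, "claw": 0}
  ]
}}

```text
clock: 8.6
position: [0.6081, 0.1426, 0.0679]
tcp_rot: [-0.0, 0.991, -0.135, 0.0]
contact_force: [0.2, -0.4, -0.3]
gripper_width: 0.0007
grip_force: 0.0
```

Run:
```python
from h import *
from workcell import eyes,bot
im=eyes.capture("wrist")
for b in blobs(im,"b"): print(b)
```

```text
([0, 86, 10, 18, 107], [3.0, 94.0])
([169, 176, 377, 11, 551], [338.5, 178.4])
([250, 219, 46, 45, 934], [272.5, 232.8])
([466, 219, 48, 38, 1230], [486.6, 239.5])
```

Run:
```python
from workcell import eyes
import cv2
im=eyes.capture("side"); cv2.imwrite("pics/s3.png",cv2.resize(im[190:265,195:290,::-1],None,fx=8,fy=8,interpolation=cv2.INTER_CUBIC))
```

```text
(no output)
```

View pics/s3.png

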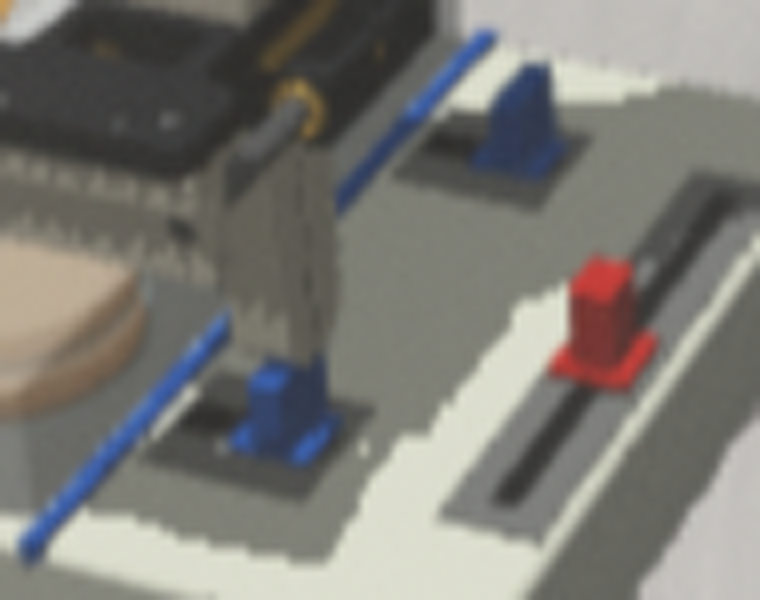

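The fingertips are actually above the tab: its whole face is visible below them at about (285,400) in the crop. So the true tip is about 20 mm higher than reported. I back off, lower with force checks, then retry.

Emit:
{"api": "servo_tool", "payload": {
  "deltas": [
    {"translation": [-1, 0, 0], "roll": 0, "claw": 0},
    {"translation": [-1, 0, 0], "roll": 0, "claw": 0},
    {"translation": [-0.8, 0, 0], "roll": 0, "claw": 0},
    {"translation": [0, 0, 0], "roll": 0, "claw": 0},
    {"translation": [0, 0, 0.4], "roll": 0, "claw": 0},
    {"translation": [0, 0, 0.4], "roll": 0, "claw": 0},
    {"translation": [0, 0, 0], "roll": 0, "claw": 0}
  ]
}}

```text
clock: 9.4
position: [0.5807, 0.1497, 0.059]
tcp_rot: [0.0, 0.991, -0.135, -0.001]
contact_force: [0.4, -0.0, 0.3]
gripper_width: 0.0005
grip_force: 0.0
```

```bash
python3 st.py
python3 - <<'E'
from workcell import eyes
import cv2
im=eyes.capture("side"); cv2.imwrite("pics/s4.png",cv2.resize(im[190:265,195:290,::-1],None,fx=8,fy=8,interpolation=cv2.INTER_CUBIC))
E
```

```text
clock 9.4 z 0.05903351365335698 toolF [ 0.38 -0.08 -0.25]
L [ 2.3   0.07 -0.9 ]
R [ 2.29 15.05 -0.89]
```

View pics/s4.png

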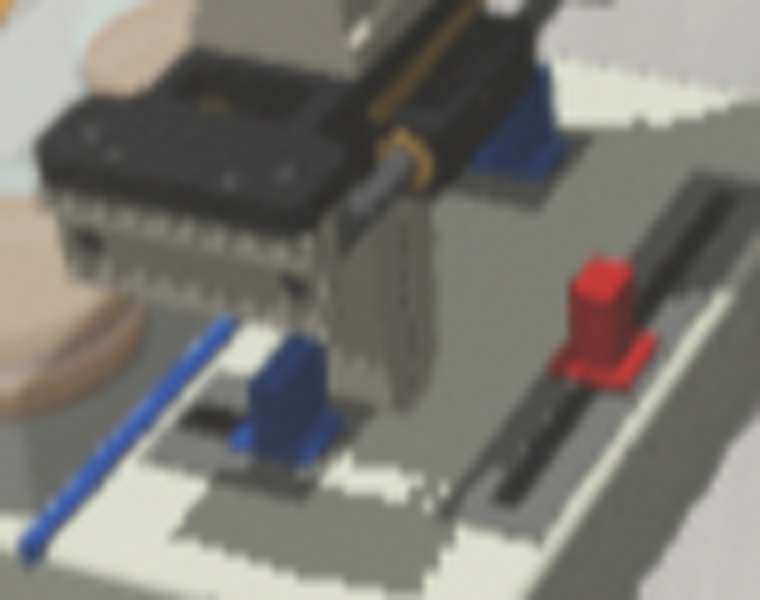

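The crop shows the fingertip's bottom corner at about (395,410), on the robot side of the tab. I work out the true tip height from that.

Run:
```python
from h import *
from workcell import eyes,bot
p=bot.get_obs()["position"]; ex=np.array([np.cos(.2718),-np.sin(.2718),0]);ey=np.array([-ex[1],ex[0],0])
c=eyes.camera_info("side");r=np.array(c["rotation"]);M=q(r).as_matrix() if r.size==4 else r
def pr(P):
    v=np.array(c["intrinsics"])@(M.T@(P-c["eye"]));return ((v[:2]/v[2]-[195,190])*8).round()
for z in(.059,.069,.079):
    print(z,[pr(np.r_[p[:2],z]+a*ex+b*ey) for a,b in((0,0),(-.0075,.0175),(.0075,.0175),(-.0075,-.0175))])
```

```text
0.059 [array([389., 455.]), array([385., 499.]), array([335., 486.]), array([443., 424.])]
0.069 [array([387., 425.]), array([383., 469.]), array([332., 457.]), array([441., 395.])]
0.079 [array([384., 395.]), array([380., 439.]), array([329., 427.]), array([438., 365.])]
```

The tip is about 28 mm above the reported TCP. I lower carefully, watching the vertical force.

Emit:
{"api": "servo_tool", "payload": {
  "deltas": [
    {"translation": [-0.2, 0, 0.4], "roll": 0, "claw": 0},
    {"translation": [0, 0, 0.4], "roll": 0, "claw": 0},
    {"translation": [0, 0, 0.3], "roll": 0, "claw": 0},
    {"translation": [0, 0, 0.2], "roll": 0, "claw": 0},
    {"translation": [0, 0, 0], "roll": 0, "claw": 0}
  ]
}}

```text
clock: 9.95
position: [0.5788, 0.1506, 0.0464]
tcp_rot: [0.0, 0.991, -0.135, -0.0]
contact_force: [0.1, -0.1, 0.3]
gripper_width: 0.0001
grip_force: 0.0
```

Emit:
{"api": "servo_tool", "payload": {
  "deltas": [
    {"translation": [0, 0, 0.2], "roll": 0, "claw": 0},
    {"translation": [0, 0, 0.2], "roll": 0, "claw": 0},
    {"translation": [0, 0, 0.1], "roll": 0, "claw": 0},
    {"translation": [0, 0, 0], "roll": 0, "claw": 0}
  ]
}}

```text
clock: 10.35
position: [0.5789, 0.1507, 0.0417]
tcp_rot: [0.0, 0.991, -0.135, -0.0]
contact_force: [0.3, 0.9, 0.2]
gripper_width: 0.0005
grip_force: 0.0
```

```bash
python3 st.py
python3 - <<'E'
from workcell import eyes
import cv2
im=eyes.capture("side"); cv2.imwrite("pics/s5.png",cv2.resize(im[190:265,195:290,::-1],None,fx=8,fy=8,interpolation=cv2.INTER_CUBIC))
E
```

```text
clock 10.35 z 0.04173420421780772 toolF [ 0.06 -0.98 -0.2 ]
L [ 2.5   0.11 -2.63]
R [ 2.48 15.09 -2.63]
```

View pics/s5.png

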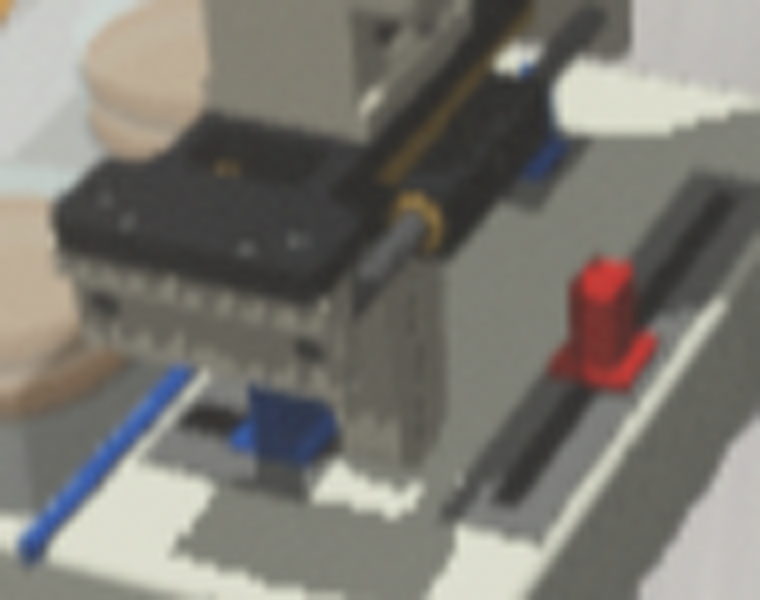

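The crop shows the tip's bottom corner at (400,470), which puts the true tip at about z 0.069, beside the tab. Now I push.

Emit:
{"api": "servo_tool", "payload": {
  "deltas": [
    {"translation": [0.4, 0, 0], "roll": 0, "claw": 0},
    {"translation": [0.4, 0, 0], "roll": 0, "claw": 0},
    {"translation": [0.3, 0, 0], "roll": 0, "claw": 0},
    {"translation": [0.1, 0, 0], "roll": 0, "claw": 0},
    {"translation": [0, 0, 0], "roll": 0, "claw": 0}
  ]
}}

```text
clock: 10.9
position: [0.5908, 0.1474, 0.0419]
tcp_rot: [-0.0, 0.991, -0.135, 0.0]
contact_force: [0.3, -0.7, 0.3]
gripper_width: 0.0005
grip_force: 0.0
```

Emit:
{"api": "servo_tool", "payload": {
  "deltas": [
    {"translation": [0.1, 0, 0], "roll": 0, "claw": 0},
    {"translation": [0.1, 0, 0], "roll": 0, "claw": 0},
    {"translation": [0, 0, 0], "roll": 0, "claw": 0}
  ]
}}

```text
clock: 11.2
position: [0.5926, 0.147, 0.0419]
tcp_rot: [-0.0, 0.991, -0.135, 0.0]
contact_force: [-0.6, -0.5, 0.1]
gripper_width: 0.0003
grip_force: 0.0
```

Emit:
{"api": "servo_tool", "payload": {
  "deltas": [
    {"translation": [0.1, 0, 0], "roll": 0, "claw": 0},
    {"translation": [0.1, 0, 0], "roll": 0, "claw": 0},
    {"translation": [0, 0, 0], "roll": 0, "claw": 0}
  ]
}}

```text
clock: 11.5
position: [0.5945, 0.1464, 0.0419]
tcp_rot: [-0.0, 0.991, -0.135, 0.0]
contact_force: [0.0, 1.0, -0.2]
gripper_width: 0.0004
grip_force: 0.0
```

Emit:
{"api": "servo_tool", "payload": {
  "deltas": [
    {"translation": [0.1, 0, 0], "roll": 0, "claw": 0},
    {"translation": [0, 0, 0], "roll": 0, "claw": 0}
  ]
}}

```text
clock: 11.7
position: [0.5949, 0.1463, 0.0418]
tcp_rot: [-0.0, 0.991, -0.135, -0.001]
contact_force: [-1.7, -0.3, 1.8]
gripper_width: 0.0006
grip_force: 0.6
```

Contact at x≈0.5948, which is 7.5 mm before the face, as expected.

Emit:
{"api": "servo_tool", "payload": {
  "deltas": [
    {"translation": [0.1, 0, 0], "roll": 0, "claw": 0},
    {"translation": [0, 0, 0], "roll": 0, "claw": 0}
  ]
}}

```text
clock: 11.9
position: [0.5953, 0.1462, 0.0418]
tcp_rot: [0.0, 0.991, -0.135, -0.001]
contact_force: [-3.0, 0.7, 2.6]
gripper_width: 0.0006
grip_force: 1.5
```

Emit:
{"api": "servo_tool", "payload": {
  "deltas": [
    {"translation": [0.1, 0, 0], "roll": 0, "claw": 0},
    {"translation": [0, 0, 0], "roll": 0, "claw": 0}
  ]
}}

```text
clock: 12.1
position: [0.596, 0.146, 0.0418]
tcp_rot: [0.0, 0.991, -0.135, -0.001]
contact_force: [-4.8, 1.8, 4.0]
gripper_width: 0.0005
grip_force: 2.5
```

Emit:
{"api": "servo_tool", "payload": {
  "deltas": [
    {"translation": [0.1, 0, 0], "roll": 0, "claw": 0},
    {"translation": [0, 0, 0], "roll": 0, "claw": 0}
  ]
}}

```text
clock: 12.3
position: [0.5967, 0.1458, 0.0418]
tcp_rot: [0.0, 0.991, -0.134, -0.002]
contact_force: [-4.6, 0.9, 4.0]
gripper_width: 0.0005
grip_force: 2.8
```

Emit:
{"api": "servo_tool", "payload": {
  "deltas": [
    {"translation": [-0.1, 0, -0.2], "roll": 0, "claw": 0},
    {"translation": [0, 0, -0.2], "roll": 0, "claw": 0},
    {"translation": [0, 0, 0], "roll": 0, "claw": 0}
  ]
}}

```text
clock: 12.6
position: [0.5961, 0.1457, 0.0452]
tcp_rot: [0.0, 0.991, -0.135, -0.001]
contact_force: [-3.8, 1.7, -2.7]
gripper_width: 0.0004
grip_force: 2.4
```

Emit:
{"api": "servo_tool", "payload": {
  "deltas": [
    {"translation": [0.1, 0, 0], "roll": 0, "claw": 0},
    {"translation": [0, 0, 0], "roll": 0, "claw": 0}
  ]
}}

```text
clock: 12.8
position: [0.5967, 0.1455, 0.0452]
tcp_rot: [0.0, 0.991, -0.135, -0.002]
contact_force: [-5.6, 1.2, -3.0]
gripper_width: 0.0007
grip_force: 2.8
```

Emit:
{"api": "servo_tool", "payload": {
  "deltas": [
    {"translation": [0.1, 0, 0], "roll": 0, "claw": 0},
    {"translation": [0, 0, 0], "roll": 0, "claw": 0}
  ]
}}

```text
clock: 13.0
position: [0.5974, 0.1453, 0.0452]
tcp_rot: [0.0, 0.991, -0.135, -0.002]
contact_force: [-6.0, 0.7, -1.3]
gripper_width: 0.0002
grip_force: 3.0
```

Emit:
{"api": "servo_tool", "payload": {
  "deltas": [
    {"translation": [0.1, 0, 0], "roll": 0, "claw": 0},
    {"translation": [0, 0, 0], "roll": 0, "claw": 0}
  ]
}}

```text
clock: 13.2
position: [0.5982, 0.1451, 0.0453]
tcp_rot: [0.0, 0.991, -0.134, -0.002]
contact_force: [-5.3, 1.2, -0.6]
gripper_width: 0.0005
grip_force: 3.1
```

Emit:
{"api": "servo_tool", "payload": {
  "deltas": [
    {"translation": [0.1, 0, 0], "roll": 0, "claw": 0},
    {"translation": [0, 0, 0], "roll": 0, "claw": 0}
  ]
}}

```text
clock: 13.4
position: [0.5994, 0.1448, 0.0453]
tcp_rot: [0.0, 0.991, -0.134, -0.002]
contact_force: [-4.5, 1.3, -1.0]
gripper_width: 0.0004
grip_force: 2.8
```

Emit:
{"api": "servo_tool", "payload": {
  "deltas": [
    {"translation": [0.1, 0, 0], "roll": 0, "claw": 0},
    {"translation": [0, 0, 0], "roll": 0, "claw": 0}
  ]
}}

```text
clock: 13.6
position: [0.6013, 0.1443, 0.0453]
tcp_rot: [0.0, 0.991, -0.135, -0.001]
contact_force: [-4.0, 0.9, -2.3]
gripper_width: 0.0004
grip_force: 1.9
```

Emit:
{"api": "servo_tool", "payload": {
  "deltas": [
    {"translation": [0.1, 0, 0], "roll": 0, "claw": 0},
    {"translation": [0, 0, 0], "roll": 0, "claw": 0}
  ]
}}

```text
clock: 13.8
position: [0.6061, 0.1433, 0.0468]
tcp_rot: [-0.0, 0.991, -0.135, 0.003]
contact_force: [-0.5, 0.9, 0.1]
gripper_width: 0.0005
grip_force: 0.1
```

Emit:
{"api": "servo_tool", "payload": {
  "deltas": [
    {"translation": [0.1, 0, 0], "roll": 0, "claw": 0},
    {"translation": [0, 0, 0], "roll": 0, "claw": 0},
    {"translation": [0, 0, 0], "roll": 0, "claw": 0}
  ]
}}

```text
clock: 14.1
position: [0.6055, 0.1435, 0.0465]
tcp_rot: [-0.0, 0.991, -0.135, 0.002]
contact_force: [0.1, 0.5, -0.7]
gripper_width: 0.0007
grip_force: 0.0
```

Emit:
{"api": "servo_tool", "payload": {
  "deltas": [
    {"translation": [-0.6, 0, 0], "roll": 0, "claw": 0},
    {"translation": [-0.8, 0, 0], "roll": 0, "claw": 0},
    {"translation": [-0.8, 0, 0], "roll": 0, "claw": 0},
    {"translation": [-0.5, 0, -1], "roll": 0, "claw": 0},
    {"translation": [0, 0, -2.5], "roll": 0, "claw": 0},
    {"translation": [0, 0, -2.5], "roll": 0, "claw": 0},
    {"translation": [0, 0, 0], "roll": 0, "claw": 0}
  ]
}}

```text
clock: 14.8
position: [0.5807, 0.152, 0.1102]
tcp_rot: [-0.002, 0.991, -0.135, 0.004]
contact_force: [0.2, 0.6, 0.7]
gripper_width: 0.0004
grip_force: 0.0
```

```bash
python3 st.py
cat > lat.py <<'E'
from h import *
from workcell import eyes
c=eyes.camera_info("wrist");im=eyes.capture("wrist")
ex=np.array([np.cos(.2718),-np.sin(.2718),0]);ey=np.array([-ex[1],ex[0],0]);O=np.array([.6211,.06,0])
for k in "br":
  for s,m in blobs(im,k,mn=150):
    f=lambda u,z:(lambda P:((P-O)@ex*1000).round(1).tolist())(plane(c,u,z,True))
    P=plane(c,m,.075,True)-O
    print(k,s,m,"carrier xy mm",(P@ex*1000).round(1),(P@ey*1000).round(1),"far edge x",f((m[0],s[1]),.062))
E
python3 lat.py
```

```text
clock 14.8 z 0.11018616574473417 toolF [ 0.08 -0.61 -0.66]
L [2.33 0.31 4.23]
R [ 2.3  15.29  4.17]
b [21, 60, 18, 18, 202] [29.3, 69.1] carrier xy mm 71.2 288.2 far edge x 83.9
b [188, 123, 332, 23, 2121] [348.5, 130.0] carrier xy mm 5.6 28.0 far edge x 10.9
b [255, 149, 43, 34, 1179] [276.4, 166.6] carrier xy mm -20.8 77.8 far edge x -9.3
b [447, 171, 42, 30, 919] [464.2, 187.9] carrier xy mm -33.1 -69.6 far edge x -21.2
r [339, 253, 31, 12, 308] [353.6, 257.8] carrier xy mm -88.7 19.2 far edge x -90.0
```

The left latch clicked: its far edge is 12 mm beyond the right one's. On to the right latch.

Emit:
{"api": "servo_tool", "payload": {
  "deltas": [
    {"translation": [0, 3, 0], "roll": 0, "claw": 0},
    {"translation": [0, 3, 0], "roll": 0, "claw": 0},
    {"translation": [0, 3, 0], "roll": 0, "claw": 0},
    {"translation": [0, 3, 0], "roll": 0, "claw": 0},
    {"translation": [0, 3.2, 0], "roll": 0, "claw": 0},
    {"translation": [0, 0, 0], "roll": 0, "claw": 0},
    {"translation": [0, 0, 2], "roll": 0, "claw": 0},
    {"translation": [0, 0, 2], "roll": 0, "claw": 0},
    {"translation": [0, 0, 1.5], "roll": 0, "claw": 0},
    {"translation": [0, 0, 1], "roll": 0, "claw": 0},
    {"translation": [0, 0, 0], "roll": 0, "claw": 0},
    {"translation": [0, 0, 0], "roll": 0, "claw": 0}
  ]
}}

```text
clock: 16.05
position: [0.5376, 0.0049, 0.0409]
tcp_rot: [-0.0, 0.991, -0.134, -0.0]
contact_force: [-0.1, -1.1, 0.2]
gripper_width: 0.0004
grip_force: 0.0
```

```bash
python3 st.py
```

```text
clock 16.05 z 0.040884811661081946 toolF [ 0.14  1.06 -0.24]
L [  2.6  -15.03  -2.71]
R [ 2.57 -0.05 -2.71]
```

Raise 4 mm and approach; contact should come at a distance of about 0.75 cm.

Emit:
{"api": "servo_tool", "payload": {
  "deltas": [
    {"translation": [0.4, 0, -0.2], "roll": 0, "claw": 0},
    {"translation": [0.4, 0, -0.2], "roll": 0, "claw": 0},
    {"translation": [0.4, 0, 0], "roll": 0, "claw": 0},
    {"translation": [0.2, 0, 0], "roll": 0, "claw": 0},
    {"translation": [0.1, 0, 0], "roll": 0, "claw": 0},
    {"translation": [0.1, 0, 0], "roll": 0, "claw": 0},
    {"translation": [0, 0, 0], "roll": 0, "claw": 0}
  ]
}}

```text
clock: 16.75
position: [0.5529, 0.0002, 0.0448]
tcp_rot: [-0.0, 0.991, -0.135, -0.0]
contact_force: [-0.3, -0.0, 0.3]
gripper_width: 0.0008
grip_force: 0.0
```

Emit:
{"api": "servo_tool", "payload": {
  "deltas": [
    {"translation": [0.1, 0, 0], "roll": 0, "claw": 0},
    {"translation": [0.1, 0, 0], "roll": 0, "claw": 0},
    {"translation": [0, 0, 0], "roll": 0, "claw": 0}
  ]
}}

```text
clock: 17.05
position: [0.5539, -0.0001, 0.0447]
tcp_rot: [-0.0, 0.991, -0.135, -0.001]
contact_force: [-2.6, 0.6, 0.8]
gripper_width: 0.0005
grip_force: 1.0
```

Emit:
{"api": "servo_tool", "payload": {
  "deltas": [
    {"translation": [0.1, 0, 0], "roll": 0, "claw": 0},
    {"translation": [0, 0, 0], "roll": 0, "claw": 0}
  ]
}}

```text
clock: 17.25
position: [0.5544, -0.0002, 0.0447]
tcp_rot: [-0.0, 0.991, -0.135, -0.001]
contact_force: [-3.0, 1.4, 3.2]
gripper_width: 0.0006
grip_force: 2.0
```

Emit:
{"api": "servo_tool", "payload": {
  "deltas": [
    {"translation": [0.1, 0, 0], "roll": 0, "claw": 0},
    {"translation": [0, 0, 0], "roll": 0, "claw": 0}
  ]
}}

```text
clock: 17.45
position: [0.5548, -0.0004, 0.0447]
tcp_rot: [-0.0, 0.991, -0.135, -0.002]
contact_force: [-5.2, 1.4, 4.0]
gripper_width: 0.0005
grip_force: 2.8
```

Emit:
{"api": "servo_tool", "payload": {
  "deltas": [
    {"translation": [0.1, 0, 0], "roll": 0, "claw": 0},
    {"translation": [0, 0, 0], "roll": 0, "claw": 0}
  ]
}}

```text
clock: 17.65
position: [0.555, -0.0005, 0.0446]
tcp_rot: [-0.0, 0.991, -0.134, -0.003]
contact_force: [-6.4, 2.3, 5.8]
gripper_width: 0.0005
grip_force: 3.3
```

Emit:
{"api": "servo_tool", "payload": {
  "deltas": [
    {"translation": [0.1, 0, 0], "roll": 0, "claw": 0},
    {"translation": [0, 0, 0], "roll": 0, "claw": 0}
  ]
}}

```text
clock: 17.85
position: [0.5552, -0.0005, 0.0446]
tcp_rot: [-0.0, 0.991, -0.134, -0.004]
contact_force: [-7.9, 1.6, 6.0]
gripper_width: 0.0003
grip_force: 3.9
```

Emit:
{"api": "servo_tool", "payload": {
  "deltas": [
    {"translation": [0.1, 0, 0], "roll": 0, "claw": 0},
    {"translation": [0, 0, 0], "roll": 0, "claw": 0}
  ]
}}

```text
clock: 18.05
position: [0.5554, -0.0006, 0.0445]
tcp_rot: [-0.0, 0.991, -0.134, -0.004]
contact_force: [-8.2, 1.5, 6.7]
gripper_width: 0.0006
grip_force: 4.4
```

Emit:
{"api": "servo_tool", "payload": {
  "deltas": [
    {"translation": [0.1, 0, 0], "roll": 0, "claw": 0},
    {"translation": [0, 0, 0], "roll": 0, "claw": 0}
  ]
}}

```text
clock: 18.25
position: [0.5557, -0.0007, 0.0445]
tcp_rot: [-0.0, 0.991, -0.134, -0.005]
contact_force: [-9.3, 2.6, 7.1]
gripper_width: 0.0004
grip_force: 4.9
```

Emit:
{"api": "servo_tool", "payload": {
  "deltas": [
    {"translation": [0.1, 0, 0], "roll": 0, "claw": 0},
    {"translation": [0, 0, 0], "roll": 0, "claw": 0}
  ]
}}

```text
clock: 18.45
position: [0.5559, -0.0007, 0.0444]
tcp_rot: [-0.0, 0.991, -0.134, -0.006]
contact_force: [-10.1, 2.7, 9.0]
gripper_width: 0.0003
grip_force: 5.5
```

Emit:
{"api": "servo_tool", "payload": {
  "deltas": [
    {"translation": [0.1, 0, 0], "roll": 0, "claw": 0},
    {"translation": [0, 0, 0], "roll": 0, "claw": 0},
    {"translation": [0, 0, 0], "roll": 0, "claw": 0}
  ]
}}

```text
clock: 18.75
position: [0.5561, -0.0008, 0.0444]
tcp_rot: [-0.0, 0.991, -0.134, -0.007]
contact_force: [-11.9, 2.6, 9.8]
gripper_width: 0.0009
grip_force: 6.0
```

Emit:
{"api": "servo_tool", "payload": {
  "deltas": [
    {"translation": [0, 0, 0], "roll": 0, "claw": 0},
    {"translation": [0, 0, 0], "roll": 0, "claw": 0}
  ]
}}

```text
clock: 18.95
position: [0.5562, -0.0008, 0.0444]
tcp_rot: [-0.0, 0.991, -0.134, -0.007]
contact_force: [-11.1, 3.6, 9.2]
gripper_width: 0.0005
grip_force: 6.0
```

Emit:
{"api": "servo_tool", "payload": {
  "deltas": [
    {"translation": [0, 0, 0], "roll": 0, "claw": 0},
    {"translation": [0, 0, 0], "roll": 0, "claw": 0},
    {"translation": [-0.5, 0, 0], "roll": 0, "claw": 0},
    {"translation": [-1, 0, 0], "roll": 0, "claw": 0},
    {"translation": [-1, 0, 0], "roll": 0, "claw": 0},
    {"translation": [-0.5, 0, -2], "roll": 0, "claw": 0},
    {"translation": [0, 0, -2.5], "roll": 0, "claw": 0},
    {"translation": [-1, -3, -2.5], "roll": 0, "claw": 0},
    {"translation": [-1, -3, 0], "roll": 0, "claw": 0},
    {"translation": [-1, -3, 0], "roll": 0, "claw": 0},
    {"translation": [-0.5, -3.5, 0], "roll": 0, "claw": 0},
    {"translation": [0, 0, 0], "roll": 0, "claw": 0}
  ]
}}

```text
clock: 20.15
position: [0.534, 0.1428, 0.1153]
tcp_rot: [-0.003, 0.992, -0.13, 0.001]
contact_force: [0.8, -0.0, -0.6]
gripper_width: 0.0005
grip_force: 0.0
```

```bash
cat >> st.py <<'E'
ex=np.array([np.cos(.2718),-np.sin(.2718),0]);ey=np.array([-ex[1],ex[0],0]);d=p-[.6211,.06,0]
print("tcp carrier xy",d@ex,d@ey)
E
python3 st.py; python3 lat.py
```

```text
clock 20.15 z 0.1153219036907713 toolF [ 0.73 -0.18  0.65]
L [ 6.63 -1.75  4.76]
R [ 6.46 13.23  4.66]
tcp carrier xy -0.10617175881074233 0.0564036762535599
b [15, 25, 18, 18, 184] [23.1, 34.3] carrier xy mm 63.3 284.7 far edge x 79.2
b [165, 66, 337, 32, 2211] [329.2, 75.2] carrier xy mm 1.9 20.9 far edge x 11.3
b [225, 91, 42, 33, 1131] [247.0, 107.4] carrier xy mm -22.3 77.9 far edge x -9.2
b [426, 117, 43, 32, 960] [443.4, 133.7] carrier xy mm -34.1 -69.6 far edge x -20.3
r [314, 198, 34, 34, 1023] [330.1, 214.7] carrier xy mm -98.8 17.1 far edge x -89.0
```

The left latch is home, the right has sprung out, and the pointer is at y≈+14 mm. I lower beside it and push it right.

Emit:
{"api": "servo_tool", "payload": {
  "deltas": [
    {"translation": [0.5, 0, 1.5], "roll": 0, "claw": 0},
    {"translation": [0, 0, 2], "roll": 0, "claw": 0},
    {"translation": [0, 0, 1.5], "roll": 0, "claw": 0},
    {"translation": [0, 0, 1], "roll": 0, "claw": 0},
    {"translation": [0, 0, 0.4], "roll": 0, "claw": 0},
    {"translation": [0, 0, 0], "roll": 0, "claw": 0},
    {"translation": [0, 0, 0], "roll": 0, "claw": 0}
  ]
}}

```text
clock: 20.9
position: [0.5387, 0.1337, 0.0513]
tcp_rot: [-0.0, 0.991, -0.135, 0.001]
contact_force: [-1.2, -0.6, -0.2]
gripper_width: 0.0006
grip_force: 0.0
```

```bash
python3 st.py
```

```text
clock 20.9 z 0.05125513380487096 toolF [-1.    0.88  0.18]
L [ 5.93 -2.6  -1.67]
R [ 5.91 12.38 -1.67]
tcp carrier xy -0.09920088255232073 0.048866507151347466
```

Emit:
{"api": "servo_tool", "payload": {
  "deltas": [
    {"translation": [0, 0, 0.2], "roll": 0, "claw": 0},
    {"translation": [0, 0, 0.2], "roll": 0, "claw": 0},
    {"translation": [0, 0.5, 0], "roll": 0, "claw": 0},
    {"translation": [0, 0.7, 0], "roll": 0, "claw": 0},
    {"translation": [0, 0.8, 0], "roll": 0, "claw": 0},
    {"translation": [0, 0.8, 0], "roll": 0, "claw": 0},
    {"translation": [0, 0.8, 0], "roll": 0, "claw": 0},
    {"translation": [0, 0.8, 0], "roll": 0, "claw": 0},
    {"translation": [0, 0.8, 0], "roll": 0, "claw": 0},
    {"translation": [0, 0.8, 0], "roll": 0, "claw": 0},
    {"translation": [0, 0, 0], "roll": 0, "claw": 0}
  ]
}}

```text
clock: 22.0
position: [0.5217, 0.074, 0.0469]
tcp_rot: [0.001, 0.991, -0.136, -0.0]
contact_force: [-0.0, -0.4, 0.2]
gripper_width: 0.0006
grip_force: 0.0
```

```bash
python3 st.py; python3 lat.py|grep ^r
```

```text
clock 22.0 z 0.046872162502550704 toolF [ 0.11  0.43 -0.18]
L [ 5.95 -8.81 -2.13]
R [ 5.96  6.17 -2.1 ]
tcp carrier xy -0.09953709052730082 -0.01320282589063014
r [301, 235, 43, 30, 1122] [323.3, 248.7] carrier xy mm -92.8 -38.4 far edge x -89.5
```

Emit:
{"api": "servo_tool", "payload": {
  "deltas": [
    {"translation": [0, 0.5, 0], "roll": 0, "claw": 0},
    {"translation": [0, 0.5, 0], "roll": 0, "claw": 0},
    {"translation": [0, 0.4, 0], "roll": 0, "claw": 0},
    {"translation": [0, 0.3, 0], "roll": 0, "claw": 0},
    {"translation": [0, 0.3, 0], "roll": 0, "claw": 0},
    {"translation": [0, 0.2, 0], "roll": 0, "claw": 0},
    {"translation": [0, 0, 0], "roll": 0, "claw": 0},
    {"translation": [0, 0, 0], "roll": 0, "claw": 0}
  ]
}}

```text
clock: 22.85
position: [0.5168, 0.0557, 0.047]
tcp_rot: [-0.0, 0.991, -0.134, 0.001]
contact_force: [1.4, 3.1, -0.4]
gripper_width: 0.0003
grip_force: 1.6
```

```bash
python3 st.py; python3 lat.py|grep ^r
```

```text
clock 22.85 z 0.04700114480528025 toolF [ 0.48 -3.38  0.42]
L [  5.97 -10.7   -2.08]
R [ 5.93  4.28 -2.1 ]
tcp carrier xy -0.09936098487083395 -0.03215960834376236
r [299, 235, 44, 30, 1065] [322.4, 248.9] carrier xy mm -92.7 -56.9 far edge x -89.3
```

Emit:
{"api": "servo_tool", "payload": {
  "deltas": [
    {"translation": [0, 0.2, 0], "roll": 0, "claw": 0},
    {"translation": [0, 0.1, 0], "roll": 0, "claw": 0},
    {"translation": [0, 0, 0], "roll": 0, "claw": 0}
  ]
}}

```text
clock: 23.2
position: [0.5168, 0.0557, 0.0471]
tcp_rot: [-0.002, 0.991, -0.133, 0.001]
contact_force: [3.2, 6.6, -1.7]
gripper_width: 0.0008
grip_force: 3.9
```

Emit:
{"api": "servo_tool", "payload": {
  "deltas": [
    {"translation": [0, -0.7, 0], "roll": 0, "claw": 0},
    {"translation": [0, -1, 0], "roll": 0, "claw": 0},
    {"translation": [0, -1, -1], "roll": 0, "claw": 0},
    {"translation": [0, 0, -3], "roll": 0, "claw": 0},
    {"translation": [0, 0, -3], "roll": 0, "claw": 0},
    {"translation": [0, 0, -3], "roll": 0, "claw": 0},
    {"translation": [0, 0, 0], "roll": 0, "claw": 0},
    {"translation": [0, 0, 0], "roll": 0, "claw": 0}
  ]
}}

```text
clock: 24.0
position: [0.5226, 0.0782, 0.1477]
tcp_rot: [0.0, 0.991, -0.135, 0.001]
contact_force: [-0.3, 0.0, -0.5]
gripper_width: 0.0005
grip_force: 0.0
```

```bash
python3 st.py; python3 lat.py
```

```text
clock 24.0 z 0.14768188778266006 toolF [-0.31  0.05  0.5 ]
L [ 5.99 -8.37  7.97]
R [5.96 6.6  7.97]
tcp carrier xy -0.09979451315744745 -0.008941212288322049
b [109, 81, 313, 16, 1780] [265.7, 86.7] carrier xy mm 2.9 -0.4 far edge x 9.4
b [151, 106, 39, 29, 843] [172.3, 120.5] carrier xy mm -22.1 76.5 far edge x -9.0
b [337, 118, 38, 30, 861] [353.3, 133.6] carrier xy mm -33.7 -71.2 far edge x -20.4
r [318, 197, 30, 29, 770] [332.2, 211.4] carrier xy mm -98.8 -55.9 far edge x -89.3
```

The pointer is against its end stop on the right, the left latch is home, the right one is out, and the arm is clear. Handing in.

```bash
python3 -c "
from workcell import sign_off
print(sign_off())"
```

```text
the job is handed in; nothing more can be done
None
```

The left latch clicked home and stayed in; the right one is the stiff latch (held at about 12 N, sprung back out), so I slid the red pointer to its right-hand end stop, left the arm clear of everything, and handed the job in at 24 s with no verdict returned.

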